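Snap the full tape roll's sprung spindle into the bench dispenser

ROBOT

A 6-joint arm with a two-finger parallel gripper is mounted at the origin on a cart in front of the work surface, level with it; the furniture and walls round the work are solid. World frame = base frame: x ahead of the robot, y to its left, z up, the work surface at z = 0. Lengths are in m, angles in rad, forces in N, time in s.
With the tool pointing down it reaches from about 0.35 to 0.775 m from the base axis. Payload 5.5 kg.
Tool frame: the origin (TCP) lies at the very end of the fingers, on their centre line; the grasp point (between the pads) lies behind it (env.hold_point_z is the z of the grasp point in the tool frame, in m); z points along the fingers, y is the line along which they close (so a half turn about z gives the same grasp; the last joint's range is limited). The gripper opens to 85 mm and grips with 20 to 120 N. Pads are 22 mm wide; open, the fingers measure 114 mm over their backs; the gripper's body (76 mm by 85 mm) begins 54 mm behind the grasp point. The pads swing forward as they close: fully open they stand 13 mm farther back than shut.
Start: joints at [1.009, 0.313, 0.046, 1.304, 0, 1.431], TCP at [0.235, 0.525, 0.231] pointing down, gripper open.
Joint ranges: [-2.76, 2.76], [-0.86, 1.69], [-1.03, 1.26], [-2.2, 2.34], [-1.47, 1.5], [-3.14, 3.14]. Speed limits (rad/s): [2.57, 2.57, 3.14, 3.14, 3.14, 3.14].

INTERFACE

Orientations are given as a unit quaternion [w, x, y, z].
In Python, from workcell import env gives the robot as it stands.
- The arm moves only by the tool arm_command, never from a script. Its argument "rows" is a list of rows, each an object with "delta_pos": the shift along the tool's x, y, z scaled (see below), a list of three; "rot": the turn, a rotation vector about the tool's x, y, z scaled (see below), a list of three; "fingers": the closure, from 0 (fully open) to 1 (shut). A call has 1 to 20 rows; each row shifts and turns the commanded pose from where the row before left it, along the tool's axes as they then stand; what a row does not reach is not made up. The controller multiplies each number of a shift by 0.02 m and each number of a turn by 360 degrees. A row lasts 1/10 s, in which the tool goes at most 50 mm and 8.59 degrees, less where a joint would pass 70% of its speed; a pose out of reach is approached as far as the arm can. A call with a number of a shift or a turn outside -1 to 1 is refused whole. A call with a gripper value outside its range is refused whole. The fingers move at their own pace and stop on an object; "squeeze" is the grip in N (left out, the last holds). Time passes only in rows, so rows that do not move let the fingers close. It gives the time, the measured TCP pose, the force and the opening at its end, in the units of the state.
- env.get_state(): the state, without advancing time (a new reading comes with each control period).
- env.read_camera(name): name is "side" or "top" or "wrist"; returns (picture, depth): 384x512x3 uint8, blue, green, red; 384x512 float32, m along the optical axis (not along the pixel's ray), 0 where there is no reading.
- env.get_calibration(name): a dict with "mtx" (3x3 intrinsics, pixels), "R" (3x3) and "t" (3): a world point X has camera coordinates R X + t. Camera axes: x right, y down, z forward; pixel columns grow to the right and rows downward; lengths in m; the calibration is good to about 2 mm. The wrist camera is an equidistant fisheye: a pixel r from the principal point sees the ray r / f radians off the axis. A picture is of the moment at which its call begins: read the wrist's pose just before it. get_calibration takes no time and is no camera call; for the wrist camera it gives the pose at the moment of the call.
- env.hand_in(): hands the job in, once; it reports no verdict.
The state is a dict: "clock": time; "joint_pos": joint angles; "qvel": joint speeds; "tau": joint torques, N m; "tcp_pos": TCP position; "orientation": TCP orientation; "wrist_force": force on the tool from outside, world axes, zero at the start; "ft_torque": the same for the moment, N m; "finger_gap": finger opening in m.
Only numpy, scipy, OpenCV 4.12 (cv2) and the standard library are available. Lean on these libraries where they do the work, as an engineer would, in place of code of your own. Each camera call takes 0.05 s, during which the arm holds its last target. There are 200 camera calls.

TASK

The tape dispenser on the bench is empty. Take the sprung spindle that carries the full roll, squeeze its two finger plates together, lower it between the dispenser's two cheeks and let go so that the pins at both ends spring into the recesses of the cheeks. Leave the other spindle, with only a bare core, standing where it is.

Things in the scene. Friction and masses are not known exactly. Their poses are not given: they have to be found in the camera images.
- roll_spindle: Sprung spindle, 0.15 kg, with the full paper roll (56 mm across). Shaft along y, 35 mm up, ending in pins 10 mm thick, 12 mm long. Two grey plates, 5 mm thick, are its feet; above 62 mm height they are finger tabs 26 mm wide (x), top 110 mm: pinch their outer faces (68 mm apart along y) from above at about 90 mm. Either way round fits. Origin: underside, midway between plates as let go; z up.
- roll_spindle_slide (a joint): How far that spindle's plates are squeezed together, m: 0 let go (68 mm over plates, 92 over pins), 0.026 at the firm stop (42 mm over plates, 66 over pins). Only the plate on the -y side moves in the spindle frame. The spring pushes back with 3 N at 0, 9 N at the stop; grip with 15 to 25 N to stay fully squeezed. About 0.001 once both pins are home.
- dispenser: Fixed. Base 120 (x) x 124 (y) x 10 mm, tear bar at -x edge, 28 mm high. Two cheeks 64 mm wide (x), 69 mm high, inner faces at y = +-40 mm, each with a blind recess 36 mm wide about x = 0, 37 to 61 mm above the bench, 5.5 mm deep. Spindle shaft goes along y; standing on the base (underside at z = 10) or up to 8 mm higher its pins face the recesses. Origin: centre of underside, on bench; z up.
- core_spindle: The other spindle, to be left alone: same plates, pins, sizes, axes and origin as the full one, but only a bare cardboard core 29 mm across between the plates. Mind the tall instrument (0.45 m) and the pipette stand on the bench to the right of the work: swing the arm over from the robot's side, not across them.

How it is judged:
On the way:
1. the full-roll spindle is squeezed together and lifted off the bench (value of joint roll_spindle_slide above 0.01 m and height (world z) of roll_spindle above 0.025 m), for 0.1 s.
At the end, for the whole second after the job is handed in: Full spindle between the cheeks, both pins sprung into the recesses (squeezed under 4 mm), within 16 (x) and 12 mm (y) of its middle, underside 4-22 mm above the bench, shaft within 15 degrees of y, tipped under 35 degrees, at rest; bare-core spindle upright, within 30 mm of its start (value of joint roll_spindle_slide below 0.004 m and x of roll_spindle in the frame of dispenser between -0.016 and 0.016 m and y of roll_spindle in the frame of dispenser between -0.012 and 0.012 m and z of roll_spindle in the frame of dispenser between 0.004 and 0.022 m and angle between the y axis of roll_spindle and the y axis of dispenser, either way round below 0.26 rad and angle between roll_spindle's own z axis and vertical below 0.61 rad and linear speed of roll_spindle below 0.02 m/s and angle between core_spindle's own z axis and vertical below 0.2 rad and distance of core_spindle from where it was at the start of the episode below 0.03 m); the robot touches nothing.
It fails at once if the bare-core spindle is knocked over or moved by more than 30 mm (distance of core_spindle from where it was at the start of the episode above 0.03 m or angle between core_spindle's own z axis and vertical above 0.35 rad).
It also fails if it takes over 48 s, if anything falls off the work surface, if the arm or the gripper's body presses on something with over 40 N, if the wrist force passes 120 N, or if a joint passes its speed limit or range.

## Working session

There is one attempt and no reset: what is moved stays moved. The work goes in short steps, Python scripts to look and compute and a tool call to move; the robot and the scene stay as the last step left them, time stands still between calls to the robot, and variables do not carry over. Pictures are saved under pics/ and viewed, on a budget of 10 in all, crops included, one or two more only if the job needs it, and the job is handed in when it is done.

Besides the shell and the picture viewer there is one more tool, called after ">>>" in YAML: its name, and indented under it one key for each argument. arm_command: Moves the arm, as the interface text tells. Shifts and turns lie within -1 to 1; 1 stands for 0.02 m of shift or 360 degrees of turn. Its arguments: {"type":"object","properties":{"rows":{"type":"array","items":{"type":"object","properties":{"delta_pos":{"type":"array","items":{"type":"number","minimum":-1,"maximum":1}},"rot":{"type":"array","items":{"type":"number","minimum":-1,"maximum":1}},"fingers":{"type":"number"}}}},"squeeze":{"type":"number"}},"required":["rows"]}

```bash
mkdir -p pics
cat > h.py <<'E'
from workcell import env
import numpy as np, cv2
def snap(n,f):
    c=env.get_calibration(n); p,d=env.read_camera(n)
    cv2.imwrite('pics/%s.png'%f,p); np.savez('pics/%s.npz'%f,d=d,mtx=c['mtx'],R=c['R'],t=c['t'])
def world(f):
    z=np.load('pics/%s.npz'%f); d=z['d']; K=z['mtx']
    v,u=np.mgrid[:d.shape[0],:d.shape[1]]
    P=np.stack([(u-K[0,2])/K[0,0]*d,(v-K[1,2])/K[1,1]*d,d],-1)
    W=(P-z['t'])@z['R']; W[d==0]=np.nan
    return W
E
python3 - <<'E'
from h import *
snap('top','top');snap('side','side')
s=env.get_state();print(s,env.hold_point_z)
a=cv2.imread('pics/top.png');cv2.imwrite('pics/top2.png',cv2.resize(a,(800,600)))
E
```

```text
{'clock': 0.1, 'joint_pos': array([1.00940133e+00, 3.13962543e-01, 4.51139432e-02, 1.30356169e+00,
       3.06039226e-05, 1.43121044e+00]), 'qvel': array([ 6.29945155e-04, -2.13505770e-03,  2.16358959e-03, -7.83006956e-04,
        5.56952013e-05,  7.72271501e-04]), 'tau': array([ 2.74660189e-03, -4.81724346e+01,  2.99245155e+01,  1.27028799e-02,
       -6.74884404e-05, -1.62009098e-05]), 'tcp_pos': array([0.23517524, 0.52423956, 0.23048556]), 'orientation': array([-2.91456280e-04,  2.09344439e-01,  9.77841630e-01, -7.52668404e-04]), 'wrist_force': array([ 0.50067925,  0.28140175, -0.56604292]), 'ft_torque': array([-0.00259153,  0.0330621 ,  0.02924452]), 'finger_gap': 0.08551095881374984} -0.0187
```

View pics/top2.png

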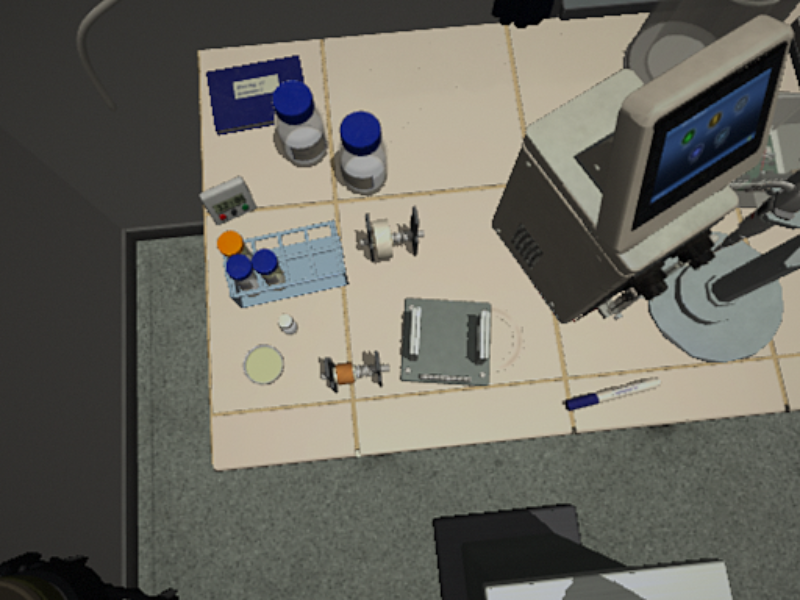

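View pics/side.png

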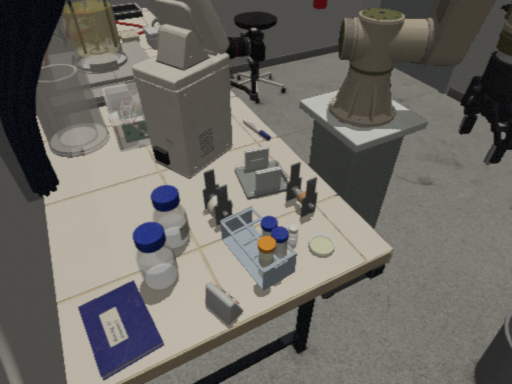

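The top view (800 px scale) shows the full white roll spindle at (393,237), the bare orange core at (355,372) and the dispenser at (447,342), cheeks at (414,330) and (484,335). The side view agrees. Next I measure the three poses from depth.

Run:
```python
from h import *
W=world('top');z=np.load('pics/top.npz');print('cam',-z['R'].T@z['t'])
def reg(n,u0,u1,v0,v1,z0,z1):
    s=.64
    Q=W[int(v0*s):int(v1*s),int(u0*s):int(u1*s)].reshape(-1,3)
    Q=Q[(Q[:,2]>z0)&(Q[:,2]<z1)]
    r=cv2.minAreaRect((Q[:,:2]*1000).astype(np.float32)); print(n,len(Q),r,Q.mean(0),Q[:,2].max()); return Q
for n,b in dict(roll=(355,430,200,265),core=(315,392,345,395)).items():
    reg(n,*b,.095,.125)
    Q=reg(n,*b,.065,.125)
    k=cv2.kmeans(Q[:,:2].astype(np.float32),2,None,(3,50,1e-6),5,0)[2]; d=k[1]-k[0];print(k,np.degrees(np.arctan2(d[1],d[0])),np.hypot(*d))
reg('base',395,500,290,390,.006,.014)
Q=reg('cheek',395,500,290,390,.06,.08)
k=cv2.kmeans(Q[:,:2].astype(np.float32),2,None,(3,50,1e-6),5,0)[2]; d=k[1]-k[0];print(k,k.mean(0),np.degrees(np.arctan2(d[1],d[0])),np.hypot(*d))
Q=reg('tear',395,500,290,390,.02,.034)
a=cv2.imread('pics/top.png')[120:260,195:335];cv2.imwrite('pics/c1.png',cv2.resize(a,None,fx=4,fy=4,interpolation=cv2.INTER_CUBIC))
```

```text
cam [0.322189   0.25916636 0.87267882]
roll 83 ((628.7492065429688, 229.01400756835938), (24.5115909576416, 69.8231430053711), 2.8849644660949707) [0.62779748 0.22837725 0.10719564] 0.11419542725456791
roll 128 ((628.4016723632812, 228.84796142578125), (70.25538635253906, 30.075727462768555), 87.98469543457031) [0.62594754 0.22666348 0.09701324] 0.11419542725456791
[[0.62375283 0.25884312]
 [0.6278841  0.19826974]] -86.09832 0.060714103
core 84 ((443.916748046875, 298.09857177734375), (25.834501266479492, 69.59024810791016), 2.137892246246338) [0.44262953 0.29928831 0.10844442] 0.112886221141603
core 110 ((443.81610107421875, 298.10589599609375), (25.903810501098633, 69.60897064208984), 2.0206210613250732) [0.44170196 0.3031808  0.1019907 ] 0.112886221141603
[[0.44124377 0.32870778]
 [0.44236395 0.2663085 ]] -88.97155 0.062409353
base 2337 ((478.41168212890625, 167.53695678710938), (123.98377227783203, 120.32694244384766), 80.62606048583984) [0.477875   0.1697858  0.01030931] 0.013998682371766998
cheek 375 ((478.51416015625, 167.60693359375), (104.0599136352539, 64.24496459960938), 80.65409851074219) [0.47757696 0.16700055 0.06880944] 0.07256890240236857
[[0.4855585  0.21313818]
 [0.46996933 0.1230257 ]] [0.47776392 0.16808194] -99.81484 0.091450974
tear 137 ((464.55145263671875, 171.0880584716797), (101.37448120117188, 86.87503814697266), 81.9208755493164) [0.43610077 0.16948893 0.02616042] 0.03390617691459027
```

View pics/c1.png

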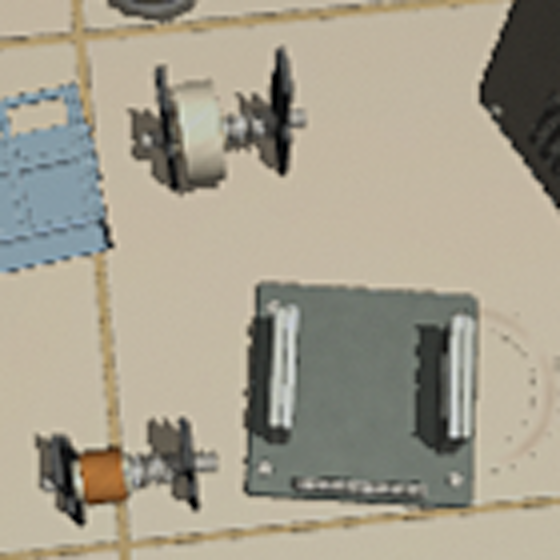

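The crop confirms the poses: shaft of the roll spindle about 3° off y, dispenser turned about -9.4°, tear bar on the robot's side. Before moving I check how much room there is beside the instrument.

Run:
```python
from h import *
W=np.concatenate([world('top').reshape(-1,3),world('side').reshape(-1,3)])
W=W[(W[:,0]>.15)&(W[:,0]<.85)&(W[:,1]>-.3)&(W[:,1]<.6)&(W[:,2]<.6)]
for lo,hi in [(.08,.14),(.14,.2),(.2,.3),(.3,.5)]:
    print(lo)
    H=np.zeros((14,18),int)
    Q=W[(W[:,2]>lo)&(W[:,2]<hi)]
    np.add.at(H,(((Q[:,0]-.15)/.05).astype(int),((Q[:,1]+.3)/.05).astype(int)),1)
    for i in range(14): print('%.2f'%(.15+.05*i),' '.join('%3d'%min(h,999) for h in H[i]))
Q=W[(W[:,2]>.15)&(W[:,1]<.2)&(W[:,0]>.5)&(W[:,0]<.8)]
print(Q[Q[:,1]>np.percentile(Q[:,1],99)].mean(0), Q[np.argmin(np.hypot(Q[:,0]-.628,Q[:,1]-.229))])
```

```text
0.08
0.15   0   0   0   0   0   0   0   0   0   0   0   0   0   0   0   0   0   0
0.20   0   0   0   0   0   0   0   0   0   0   0   0   0   0   0   0   0   0
0.25   0   0   0   0   0   0   0   0   0   0   0   0   0   0   0   0   0   0
0.30   0   0   0   0   0   0   0   0   0   0   0   0   0   0   0   0   0   0
0.35   0   0   0   0   0   0   0   0   0   0   0   0   0   0   0   0   0   0
0.40   0   0   0   0   0   0   0   0   0   0   0  99 127   0   0   0   0   0
0.45   0 169   0   0   5 221 169   0   0   0   0  52  40   0   0   0   0   0
0.50   0 168   1   2   2   2 595   0   0   0   0   0   0   0   0   0   0   0
0.55   0   3   0   0   0   0 313 321   0   0   0   0   0 214 779  23   0   0
0.60 155  45   0   0   0   0   0 621   0  54 126 178   0  21 423 223   0   0
0.65 227  53  36  15   0  81 274 211   0   0   0   0   0   0   0   0   0   0
0.70 128 141 152 125   0  85   0   0   0   0 295 999   0   0   0   0   0   0
0.75  64 100 107  79   0   0   0   0   0   0  83 607 588 735   0   0   0   0
0.80   0  94 673   0   0   0   0   0   0   0   0   0 320 686   0   0   0   0
0.14
0.15   0   0
[... 2599 characters left out ...]
 0   0   0   0
0.45   0   0   0   0   0   0 153   0   0   0   0   0   0   0   0   0   0   0
0.50   0   0 104  96 242 999 999  52   0   0   0   0   0   0   0   0   0   0
0.55   0  24   0 386 999 999 999 274   0   0   0   0   0   0   0   0   0   0
0.60   0  18   0  25 928 999 206   0   0   0   0   0   0   0   0   0   0   0
0.65   0   0   0   0   0   0   0   0   0   0   0   0   0   0   0   0   0   0
0.70   0   0   0   0   0   0   0   0   0   0   0   0   0   0   0   0   0   0
0.75   0   0   0   0   0   0   0   0   0   0   0   0   0   0   0   0   0   0
0.80   0 185 193   0   0   0   0  58 326 414   0   0   0   0   0   0   0   0
[0.64339388 0.0841947  0.22046336] [0.64475499 0.0887299  0.25894624]
```

>>> arm_command:
  rows:
    - {"delta_pos":[0,0,-1],"rot":[0,0,-0.0189],"fingers":0}
    - {"delta_pos":[0,0,-1],"rot":[0,0,-0.0189],"fingers":0}
    - {"delta_pos":[0,0,0],"rot":[0,0,-0.0189],"fingers":0}
    - {"delta_pos":[0,0,0],"rot":[0,0,-0.0189],"fingers":0}
    - {"delta_pos":[0,0,0],"rot":[0,0,0],"fingers":0}
  squeeze: 22

```text
clock: 0.6
tcp_pos: [0.2353, 0.5245, 0.271]
orientation: [-0.0, -0.027, 1.0, -0.0]
wrist_force: [-0.5, 0.2, -0.5]
finger_gap: 0.0854
```

>>> arm_command:
  rows:
    - {"delta_pos":[-0.94,-0.79,0]}
    - {"delta_pos":[-0.94,-0.79,0]}
    - {"delta_pos":[-0.94,-0.79,0]}
    - {"delta_pos":[-0.94,-0.79,0]}
    - {"delta_pos":[-0.94,-0.79,0]}
    - {"delta_pos":[-0.94,-0.79,0]}
    - {"delta_pos":[-0.94,-0.79,0]}
    - {"delta_pos":[-0.94,-0.79,0]}
    - {"delta_pos":[-0.94,-0.79,0]}
    - {"delta_pos":[-0.94,-0.79,0]}
    - {"delta_pos":[-0.94,-0.79,0]}
    - {"delta_pos":[-0.94,-0.79,0]}
    - {"delta_pos":[-0.94,-0.79,0]}
    - {"delta_pos":[-0.94,-0.79,0]}
    - {"delta_pos":[-0.94,-0.79,0]}
    - {"delta_pos":[-0.94,-0.79,0]}
    - {"delta_pos":[-0.94,-0.79,0]}
    - {"delta_pos":[-0.94,-0.79,0]}
    - {"delta_pos":[-0.94,-0.79,0]}
    - {"delta_pos":[-0.94,-0.79,0]}

```text
schema error: expected keys delta_pos, rot, fingers
```

>>> arm_command:
  rows:
    - {"delta_pos":[0,0,1]}
    - {"delta_pos":[0,0,1]}
    - {"delta_pos":[0,0,0]}
    - {"delta_pos":[0,0,0]}

```text
schema error: expected keys delta_pos, rot, fingers
```

Run:
```python
from h import *
s=env.get_state();print(s['tcp_pos'],s['orientation'],s['joint_pos'])
snap('wrist','w1')
z=np.load('pics/w1.npz');print(z['mtx'],z['R'],z['t'])
```

```text
[0.23533808 0.524476   0.271005  ] [-1.58160062e-04 -2.67495158e-02  9.99642121e-01 -2.61089025e-04] [ 1.00941044e+00  3.06767937e-01  1.33603083e-01  1.39824141e+00
 -2.65409586e-05  9.55905032e-01]
[[297.31863964   0.         254.78029592]
 [  0.         297.31863964 188.65778792]
 [  0.           0.           1.        ]] [[-5.21743076e-02  9.98637938e-01 -3.30862556e-04]
 [ 9.56467399e-01  5.00663449e-02  2.87512567e-01]
 [ 2.87137522e-01  1.46843099e-02 -9.57776808e-01]] [-0.5109686  -0.29999159  0.34226141]
```

View pics/w1.png

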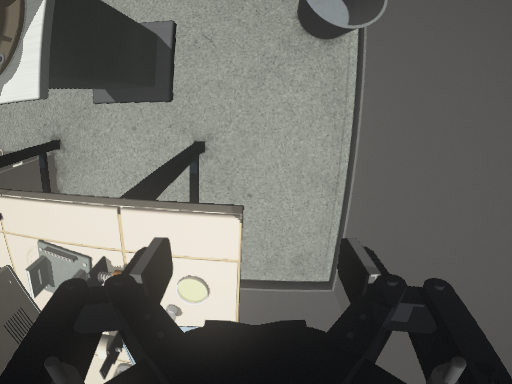

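The moves were refused because every key is required, so this picture shows only the view from the start pose, floor and bench corner. I resend with full rows.

>>> arm_command:
  rows:
    - {"delta_pos":[-0.94,-0.79,0],"rot":[0,0,0],"fingers":0}
    - {"delta_pos":[-0.94,-0.79,0],"rot":[0,0,0],"fingers":0}
    - {"delta_pos":[-0.94,-0.79,0],"rot":[0,0,0],"fingers":0}
    - {"delta_pos":[-0.94,-0.79,0],"rot":[0,0,0],"fingers":0}
    - {"delta_pos":[-0.94,-0.79,0],"rot":[0,0,0],"fingers":0}
    - {"delta_pos":[-0.94,-0.79,0],"rot":[0,0,0],"fingers":0}
    - {"delta_pos":[-0.94,-0.79,0],"rot":[0,0,0],"fingers":0}
    - {"delta_pos":[-0.94,-0.79,0],"rot":[0,0,0],"fingers":0}
    - {"delta_pos":[-0.94,-0.79,0],"rot":[0,0,0],"fingers":0}
    - {"delta_pos":[-0.94,-0.79,0],"rot":[0,0,0],"fingers":0}
    - {"delta_pos":[-0.94,-0.79,0],"rot":[0,0,0],"fingers":0}
    - {"delta_pos":[-0.94,-0.79,0],"rot":[0,0,0],"fingers":0}
    - {"delta_pos":[-0.94,-0.79,0],"rot":[0,0,0],"fingers":0}
    - {"delta_pos":[-0.94,-0.79,0],"rot":[0,0,0],"fingers":0}
    - {"delta_pos":[-0.94,-0.79,0],"rot":[0,0,0],"fingers":0}
    - {"delta_pos":[-0.94,-0.79,0],"rot":[0,0,0],"fingers":0}
    - {"delta_pos":[-0.94,-0.79,0],"rot":[0,0,0],"fingers":0}
    - {"delta_pos":[-0.94,-0.79,0],"rot":[0,0,0],"fingers":0}
    - {"delta_pos":[-0.94,-0.79,0],"rot":[0,0,0],"fingers":0}
    - {"delta_pos":[-0.94,-0.79,0],"rot":[0,0,0],"fingers":0}
  squeeze: 22

```text
clock: 2.65
tcp_pos: [0.6282, 0.2284, 0.2707]
orientation: [-0.0, -0.025, 1.0, -0.0]
wrist_force: [-0.5, -0.1, 0.1]
finger_gap: 0.0855
```

>>> arm_command:
  rows:
    - {"delta_pos":[0,0,1],"rot":[0,0,0],"fingers":0}
    - {"delta_pos":[0,0,1],"rot":[0,0,0],"fingers":0}
    - {"delta_pos":[0,0,1],"rot":[0,0,0],"fingers":0}
    - {"delta_pos":[0,0,0],"rot":[0,0,0],"fingers":0}
    - {"delta_pos":[0,0,0],"rot":[0,0,0],"fingers":0}

```text
clock: 3.15
tcp_pos: [0.6273, 0.229, 0.211]
orientation: [-0.001, -0.026, 1.0, -0.0]
wrist_force: [0.7, -0.2, 1.1]
finger_gap: 0.0856
```

Run:
```python
from h import *
s=env.get_state();print(s['tcp_pos'],s['orientation'],s['joint_pos'])
snap('wrist','w2')
a=cv2.imread('pics/w2.png')
z=np.load('pics/w2.npz')
```

```text
[0.62730715 0.2290142  0.21103819] [-7.05850178e-04 -2.58722026e-02  9.99665003e-01 -1.14988443e-04] [2.29929451e-01 5.07139124e-01 2.88116720e-01 1.35320294e+00
 6.08631061e-05 1.78179214e-01]
```

View pics/w2.png

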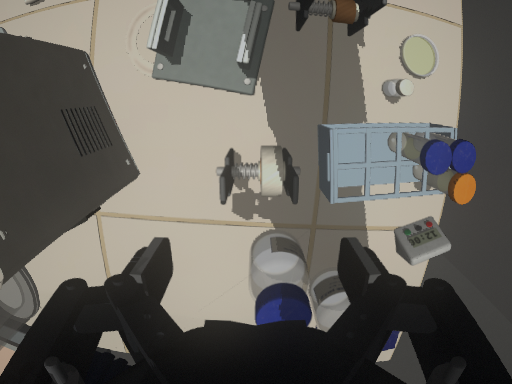

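The spindle stands at about (259,172), plates at u = 228 and 291, midway between the fingers (165 and 350). I refine its pose and the dispenser's from this view's depth.

```bash
cat >> h.py <<'E'
def fworld(f):
    z=np.load('pics/%s.npz'%f); d=z['d']; K=z['mtx']
    v,u=np.mgrid[:d.shape[0],:d.shape[1]]
    p=np.stack([u,v],-1).reshape(-1,1,2).astype(np.float64)
    n=cv2.fisheye.undistortPoints(p,K,np.zeros(4)).reshape(d.shape+(2,))
    W=(np.concatenate([n,np.ones(d.shape+(1,))],-1)*d[...,None]-z['t'])@z['R']; W[d==0]=np.nan
    return W
def fit(n,W,u0,u1,v0,v1,z0,z1):
    Q=W[v0:v1,u0:u1].reshape(-1,3); Q=Q[(Q[:,2]>z0)&(Q[:,2]<z1)]
    print(n,len(Q),cv2.minAreaRect((Q[:,:2]*1000).astype(np.float32)),Q[:,2].max())
    k=cv2.kmeans(Q[:,:2].astype(np.float32),2,None,(3,50,1e-6),5,0)[2]; d=k[1]-k[0];print(k.mean(0),np.degrees(np.arctan2(d[1],d[0]))%180,np.hypot(*d))
E
python3 - <<'E'
from h import *
W=fworld('w2')
fit('roll',W,210,305,140,210,.07,.12)
fit('rolltop',W,210,305,140,210,.098,.12)
fit('cheek',W,130,290,0,110,.06,.08)
print(np.nanmedian(W[215:225,180:230].reshape(-1,3),0))
E
```

```text
roll 644 ((627.2440185546875, 231.70950317382812), (25.6024169921875, 70.2420654296875), 3.156301259994507) 0.11207093402523542
[0.6254649  0.23152545] 93.05712 0.061441556
rolltop 430 ((627.3533935546875, 231.71554565429688), (25.383255004882812, 70.2420654296875), 3.156301259994507) 0.11207093402523542
[0.62654936 0.23157927] 93.37917 0.062376875
cheek 1476 ((477.1331787109375, 170.633544921875), (104.462890625, 64.55140686035156), 80.83485412597656) 0.07163814029413011
[0.48071373 0.17087542] 84.170906 0.090862565
[ 7.05394842e-01  1.66550664e-01 -4.84195349e-04]
```

>>> arm_command:
  rows:
    - {"delta_pos":[-0.04,0.08,0.9],"rot":[0,0,0],"fingers":0}
    - {"delta_pos":[0,0,1],"rot":[0,0,0],"fingers":0}
    - {"delta_pos":[0,0,1],"rot":[0,0,0],"fingers":0}
    - {"delta_pos":[0,0,1],"rot":[0,0,0],"fingers":0}
    - {"delta_pos":[0,0,0.9],"rot":[0,0,0],"fingers":0}
    - {"delta_pos":[0,0,0.7],"rot":[0,0,0],"fingers":0}
    - {"delta_pos":[0,0,0.5],"rot":[0,0,0],"fingers":0}
    - {"delta_pos":[0,0,0.5],"rot":[0,0,0],"fingers":0}
    - {"delta_pos":[0,0,0.45],"rot":[0,0,0],"fingers":0}
    - {"delta_pos":[0,0,0],"rot":[0,0,0],"fingers":0}
    - {"delta_pos":[0,0,0],"rot":[0,0,0],"fingers":0}
  squeeze: 22

```text
clock: 4.3
tcp_pos: [0.6285, 0.2308, 0.0725]
orientation: [0.0, -0.027, 1.0, 0.0]
wrist_force: [-1.0, 1.5, 0.8]
finger_gap: 0.0852
```

Run:
```python
from h import *
snap('wrist','w3')
s=env.get_state();print(s['tcp_pos'],s['wrist_force'])
```

```text
[0.62880331 0.23081359 0.07286293] [ 0.70715366 -0.18708314 -0.28914149]
```

View pics/w3.png

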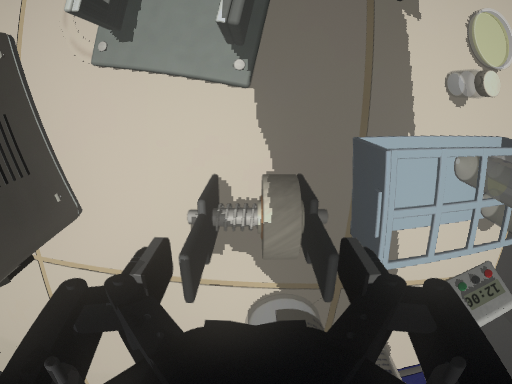

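The tabs (top ends at about (190,290) and (330,290)) lie between the pads (155 and 355), evenly spaced. I close the gripper.

>>> arm_command:
  rows:
    - {"delta_pos":[0,0,0],"rot":[0,0,0],"fingers":0.3}
    - {"delta_pos":[0,0,0],"rot":[0,0,0],"fingers":0.5}
    - {"delta_pos":[0,0,0],"rot":[0,0,0],"fingers":1}
    - {"delta_pos":[0,0,0],"rot":[0,0,0],"fingers":1}
    - {"delta_pos":[0,0,0],"rot":[0,0,0],"fingers":1}
    - {"delta_pos":[0,0,0],"rot":[0,0,0],"fingers":1}
    - {"delta_pos":[0,0,0],"rot":[0,0,0],"fingers":1}
    - {"delta_pos":[0,0,0],"rot":[0,0,0],"fingers":1}
    - {"delta_pos":[0,0,0],"rot":[0,0,0],"fingers":1}
    - {"delta_pos":[0,0,0],"rot":[0,0,0],"fingers":1}
  squeeze: 22

```text
clock: 5.35
tcp_pos: [0.6312, 0.2314, 0.0765]
orientation: [0.004, -0.027, 1.0, 0.001]
wrist_force: [-0.7, 0.0, 13.2]
finger_gap: 0.0412
```

Squeezed to the stop (gap 41 mm). I lift.

>>> arm_command:
  rows:
    - {"delta_pos":[0,0,-0.2],"rot":[0,0,0],"fingers":1}
    - {"delta_pos":[0,0,-0.3],"rot":[0,0,0],"fingers":1}
    - {"delta_pos":[0,0,-0.5],"rot":[0,0,0],"fingers":1}
    - {"delta_pos":[0,0,-0.8],"rot":[0,0,0],"fingers":1}
    - {"delta_pos":[0,0,-1],"rot":[0,0,0],"fingers":1}
    - {"delta_pos":[0,0,-1],"rot":[0,0,0],"fingers":1}
    - {"delta_pos":[0,0,-1],"rot":[0,0,0],"fingers":1}
    - {"delta_pos":[0,0,-1],"rot":[0,0,0],"fingers":1}
    - {"delta_pos":[0,0,-0.8],"rot":[0,0,0],"fingers":1}
    - {"delta_pos":[0,0,-0.4],"rot":[0,0,0],"fingers":1}
    - {"delta_pos":[0,0,0],"rot":[0,0,0],"fingers":1}
    - {"delta_pos":[0,0,0],"rot":[0,0,0],"fingers":1}

```text
clock: 6.55
tcp_pos: [0.6281, 0.2307, 0.2116]
orientation: [-0.0, -0.027, 1.0, -0.0]
wrist_force: [-1.3, -0.1, -1.1]
finger_gap: 0.0408
```

Run:
```python
from h import *
s=env.get_state();print(s['tcp_pos'],s['orientation'],s['wrist_force'],s['finger_gap'])
snap('wrist','w4')
W=fworld('w4')
fit('cheek',W,90,290,0,130,.06,.08)
fit('base',W,90,290,0,130,.006,.014)
```

```text
[0.62812894 0.23066353 0.21160956] [-4.69032589e-04 -2.66007302e-02  9.99646026e-01 -6.84670677e-05] [-1.27133721 -0.14465608 -1.12696078] 0.04076071353478003
cheek 1536 ((499.6686706542969, 132.07568359375), (96.64306640625, 208.5609893798828), 23.50698471069336) 0.0767972716998807
[0.48665708 0.16691782] 91.178825 0.09829306
base 7260 ((499.3836364746094, 135.8308868408203), (133.4835968017578, 237.34671020507812), 15.093220710754395) 0.013984358484612928
[0.48772717 0.1725171 ] 155.1016 0.057972006
```

View pics/w4.png

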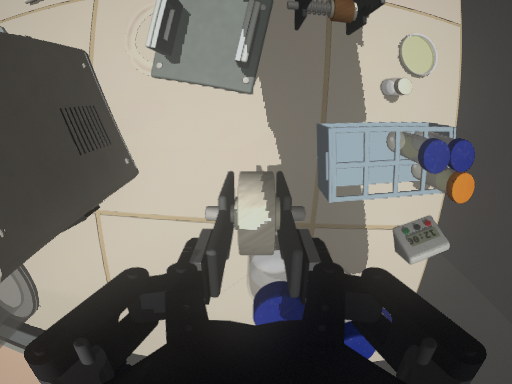

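The spindle is held squeezed at (258,210), upright and centred between the fingers. I carry it over the dispenser, turn -12.4° and check before lowering.

>>> arm_command:
  rows:
    - {"delta_pos":[0.4,-0.18,0],"rot":[0,0,0],"fingers":1}
    - {"delta_pos":[0.75,-0.25,0],"rot":[0,0,0],"fingers":1}
    - {"delta_pos":[0.75,-0.25,0],"rot":[0,0,0],"fingers":1}
    - {"delta_pos":[0.75,-0.25,0],"rot":[0,0,0],"fingers":1}
    - {"delta_pos":[0.75,-0.25,0],"rot":[0,0,0],"fingers":1}
    - {"delta_pos":[0.75,-0.25,0],"rot":[0,0,0],"fingers":1}
    - {"delta_pos":[0.75,-0.25,0],"rot":[0,0,0],"fingers":1}
    - {"delta_pos":[0.75,-0.25,0],"rot":[0,0,0],"fingers":1}
    - {"delta_pos":[0.75,-0.25,0],"rot":[0,0,0],"fingers":1}
    - {"delta_pos":[0.75,-0.25,0],"rot":[0,0,0],"fingers":1}
    - {"delta_pos":[0.5,-0.25,0],"rot":[0,0,0],"fingers":1}
    - {"delta_pos":[0,0,0],"rot":[0,0,0.0115],"fingers":1}
    - {"delta_pos":[0,0,0.5],"rot":[0,0,0.0115],"fingers":1}
    - {"delta_pos":[0,0,0.5],"rot":[0,0,0.0113],"fingers":1}
    - {"delta_pos":[0,0,0.5],"rot":[0,0,0],"fingers":1}
    - {"delta_pos":[0,0,0],"rot":[0,0,0],"fingers":1}
    - {"delta_pos":[0,0,0],"rot":[0,0,0],"fingers":1}

```text
clock: 8.3
tcp_pos: [0.4782, 0.1689, 0.1821]
orientation: [-0.0, 0.081, 0.997, -0.0]
wrist_force: [-0.2, 0.6, -1.4]
finger_gap: 0.0411
```

Run:
```python
from h import *
s=env.get_state();print(s['tcp_pos'],s['orientation'],s['wrist_force'],s['finger_gap'])
snap('wrist','w5');snap('side','s5')
a=cv2.imread('pics/w5.png');b=cv2.resize(cv2.imread('pics/s5.png')[110:220,190:330],(488,384),interpolation=cv2.INTER_CUBIC)
o=cv2.resize(np.hstack([a,b]),(800,307));cv2.imwrite('pics/ws5.png',o);cv2.imwrite('pics/w5b.png',cv2.resize(a,(768,576)))
```

```text
[0.47816053 0.16892215 0.18205356] [-3.64016657e-04  8.05156628e-02  9.96753275e-01 -7.20625685e-05] [-0.16189794  0.59696082 -1.41965113] 0.04111876170156234
```

View pics/w5b.png

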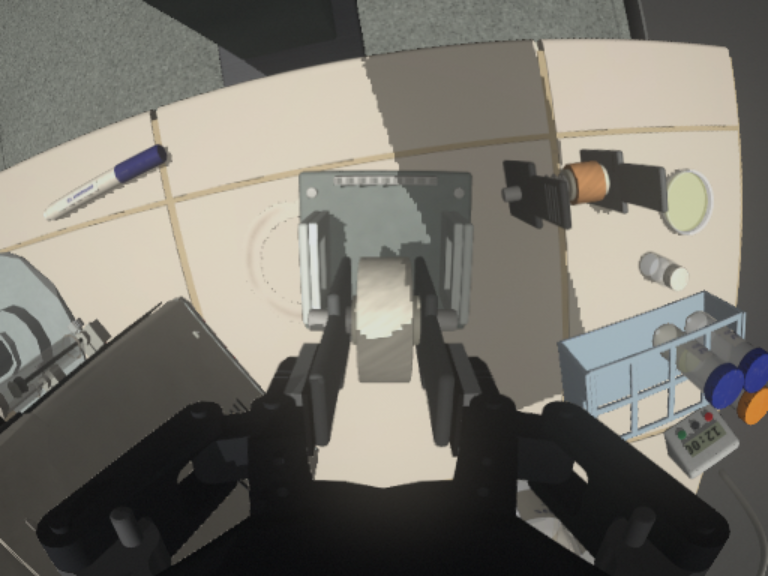

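The dispenser's base spans u = 300–471 and the cheeks sit at about 327 and 443 (middle 385). The pins, at 308 and 457, have their middle at 382.5. I compute the offset from the depth.

Run:
```python
from h import *
W=fworld('w5')
yaw=np.radians(80.75);Y=np.array([np.cos(yaw),np.sin(yaw)]);X=np.array([np.sin(yaw),-np.cos(yaw)])
t=np.array([.4782,.1689])
def loc(n,u0,u1,v0,v1,z0,z1):
    Q=W[v0:v1,u0:u1].reshape(-1,3);Q=Q[(Q[:,2]>z0)&(Q[:,2]<z1)]
    y=(Q[:,:2]-t)@Y*1e3;x=(Q[:,:2]-t)@X*1e3
    print(n,len(Q),'x',np.percentile(x,[1,99]).round(1),'y',np.percentile(y,[1,99]).round(1),'z',np.percentile(Q[:,2],[1,50,99]).round(4))
loc('base',195,320,110,220,.006,.014)
loc('cheekL',195,225,130,225,.06,.075)
loc('cheekR',285,320,130,225,.06,.075)
loc('pinL',203,219,203,218,.11,.2)
loc('pinR',293,308,203,218,.11,.2)
loc('roll',236,274,170,255,.1,.25)
loc('plateL',215,236,170,295,.1,.25)
loc('plateR',276,300,170,295,.1,.25)
```

```text
base 5434 x [-60.9  28.5] y [-58.3  61. ] z [0.0083 0.0102 0.0123]
cheekL 874 x [-33.5  26.3] y [-50.5 -38.2] z [0.0607 0.069  0.0705]
cheekR 874 x [-33.3  28.4] y [41.2 52.9] z [0.0608 0.069  0.0706]
pinL 161 x [-13.6   0.1] y [-33.3 -20.4] z [0.1403 0.1447 0.1762]
pinR 140 x [-6.6  0.1] y [24.4 32. ] z [0.1403 0.1448 0.1466]
roll 3056 x [-29.1  19.1] y [-12.2  10.3] z [0.1378 0.1648 0.1693]
plateL 1689 x [-22.5  16.7] y [-26. -13.] z [0.1126 0.1685 0.2156]
plateR 2038 x [-22.4  16.2] y [13.1 28. ] z [0.1126 0.1827 0.2164]
```

The pose in hand is as expected (underside at 0.106). It needs +2 mm along the tool's y, then 94 mm down to leave the underside about 12 mm up.

>>> arm_command:
  rows:
    - {"delta_pos":[0,0.1,0.3],"rot":[0,0,0],"fingers":1}
    - {"delta_pos":[0,0,0.5],"rot":[0,0,0],"fingers":1}
    - {"delta_pos":[0,0,0.5],"rot":[0,0,0],"fingers":1}
    - {"delta_pos":[0,0,0.5],"rot":[0,0,0],"fingers":1}
    - {"delta_pos":[0,0,0.5],"rot":[0,0,0],"fingers":1}
    - {"delta_pos":[0,0,0.5],"rot":[0,0,0],"fingers":1}
    - {"delta_pos":[0,0,0.5],"rot":[0,0,0],"fingers":1}
    - {"delta_pos":[0,0,0.5],"rot":[0,0,0],"fingers":1}
    - {"delta_pos":[0,0,0.4],"rot":[0,0,0],"fingers":1}
    - {"delta_pos":[0,0,0.3],"rot":[0,0,0],"fingers":1}
    - {"delta_pos":[0,0,0.2],"rot":[0,0,0],"fingers":1}
    - {"delta_pos":[0,0,0],"rot":[0,0,0],"fingers":1}
    - {"delta_pos":[0,0,0],"rot":[0,0,0],"fingers":1}

```text
clock: 9.7
tcp_pos: [0.479, 0.1711, 0.0885]
orientation: [0.0, 0.081, 0.997, 0.0]
wrist_force: [-0.5, 0.9, -2.2]
finger_gap: 0.041
```

Run:
```python
from h import *
s=env.get_state();print(s['tcp_pos'],s['orientation'],s['wrist_force'],s['finger_gap'])
snap('wrist','w6')
cv2.imwrite('pics/w6b.png',cv2.resize(cv2.imread('pics/w6.png')[90:340,130:380],(600,600),interpolation=cv2.INTER_CUBIC))
```

```text
[0.47904101 0.17107722 0.08851817] [2.11874270e-04 8.10535417e-02 9.96709721e-01 1.00002528e-04] [-0.51640145  0.86495344 -2.21247838] 0.041033530407547855
```

View pics/w6b.png

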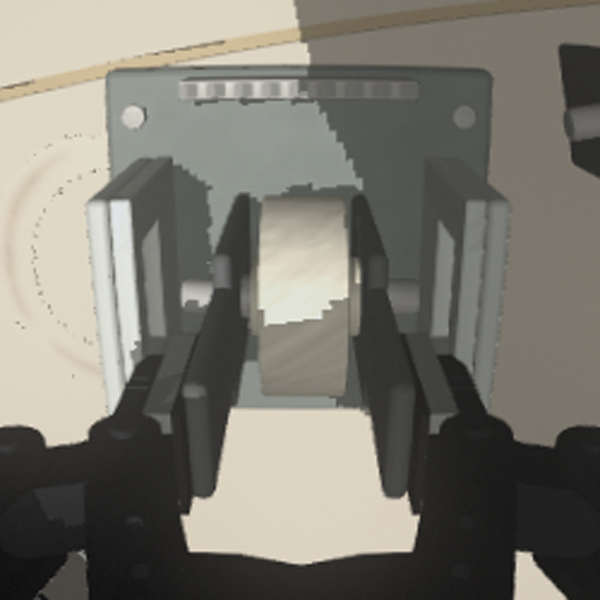

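Both pins are between the cheeks and facing the recesses, at (197,293) and (400,295) in the crop, with even gaps. I open gradually, easing down a little because the pads swing back.

>>> arm_command:
  rows:
    - {"delta_pos":[0,0,0.05],"rot":[0,0,0],"fingers":0.45}
    - {"delta_pos":[0,0,0.05],"rot":[0,0,0],"fingers":0.4}
    - {"delta_pos":[0,0,0.05],"rot":[0,0,0],"fingers":0.35}
    - {"delta_pos":[0,0,0.05],"rot":[0,0,0],"fingers":0.3}
    - {"delta_pos":[0,0,0],"rot":[0,0,0],"fingers":0.25}
    - {"delta_pos":[0,0,0],"rot":[0,0,0],"fingers":0.2}
    - {"delta_pos":[0,0,0],"rot":[0,0,0],"fingers":0.15}
    - {"delta_pos":[0,0,0],"rot":[0,0,0],"fingers":0.1}
    - {"delta_pos":[0,0,0],"rot":[0,0,0],"fingers":0.05}
    - {"delta_pos":[0,0,0],"rot":[0,0,0],"fingers":0}
    - {"delta_pos":[0,0,0],"rot":[0,0,0],"fingers":0}
    - {"delta_pos":[0,0,0],"rot":[0,0,0],"fingers":0}
    - {"delta_pos":[0,0,0],"rot":[0,0,0],"fingers":0}

```text
clock: 11.05
tcp_pos: [0.4788, 0.1711, 0.0843]
orientation: [0.0, 0.081, 0.997, 0.0]
wrist_force: [0.7, -0.2, 0.3]
finger_gap: 0.0853
```

Run:
```python
from h import *
s=env.get_state();print(s['tcp_pos'],s['orientation'],s['wrist_force'],s['finger_gap'])
snap('wrist','w7')
cv2.imwrite('pics/w7b.png',cv2.resize(cv2.imread('pics/w7.png')[90:340,130:380],(600,600),interpolation=cv2.INTER_CUBIC))
```

```text
[0.47882186 0.17105935 0.08431344] [2.95377622e-05 8.10660794e-02 9.96708727e-01 5.23730831e-05] [ 0.66655321 -0.20166821  0.28704442] 0.08527537459593115
```

View pics/w7b.png

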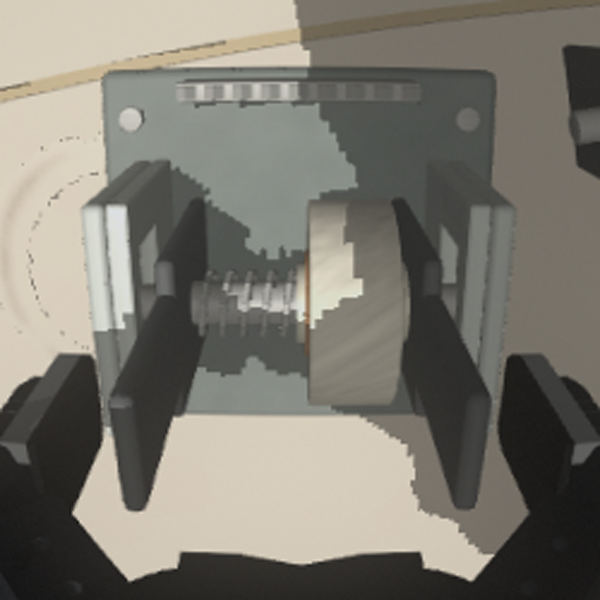

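The spindle has sprung open with both pins in the recesses, at (150,290) and (445,285), and the pads are clear of the tabs. I retreat straight up and measure.

>>> arm_command:
  rows:
    - {"delta_pos":[0,0,-0.3],"rot":[0,0,0],"fingers":0}
    - {"delta_pos":[0,0,-0.6],"rot":[0,0,0],"fingers":0}
    - {"delta_pos":[0,0,-1],"rot":[0,0,0],"fingers":0}
    - {"delta_pos":[0,0,-1],"rot":[0,0,0],"fingers":0}
    - {"delta_pos":[0,0,-1],"rot":[0,0,0],"fingers":0}
    - {"delta_pos":[0,0,-1],"rot":[0,0,0],"fingers":0}
    - {"delta_pos":[0,0,-1],"rot":[0,0,0],"fingers":0}
    - {"delta_pos":[0,0,-0.5],"rot":[0,0,0],"fingers":0}
    - {"delta_pos":[0,0,0],"rot":[0,0,0],"fingers":0}
    - {"delta_pos":[0,0,0],"rot":[0,0,0],"fingers":0}
    - {"delta_pos":[0,0,0],"rot":[0,0,0],"fingers":0}

```text
clock: 12.2
tcp_pos: [0.4781, 0.1709, 0.2113]
orientation: [-0.001, 0.081, 0.997, -0.0]
wrist_force: [0.1, 0.0, -0.7]
finger_gap: 0.0853
```

Run:
```python
from h import *
s=env.get_state();print(s['tcp_pos'],s['wrist_force'],s['finger_gap'])
snap('wrist','w8'); W=fworld('w8').reshape(-1,3)
c=np.array([.4782,.1689]);D=np.hypot(*(W[:,:2]-c).T)
def r(n,m):
    Q=W[m];print(n,len(Q),cv2.minAreaRect((Q[:,:2]*1000).astype(np.float32)),np.percentile(Q[:,2],[1,50,99]).round(4))
with np.errstate(all='ignore'):
    r('tabs',(D<.08)&(W[:,2]>.082)&(W[:,2]<.13))
    r('tabtops',(D<.08)&(W[:,2]>.112)&(W[:,2]<.13))
    r('base',(D<.1)&(W[:,2]>.006)&(W[:,2]<.014))
    r('cheeks',(D<.1)&(W[:,2]>.064)&(W[:,2]<.071))
    E=np.hypot(W[:,0]-.443,W[:,1]-.298)
    r('core',(E<.06)&(W[:,2]>.09)&(W[:,2]<.13))
cv2.imwrite('pics/w8b.png',cv2.resize(cv2.imread('pics/w8.png')[60:300,130:430],(750,600),interpolation=cv2.INTER_CUBIC))
```

```text
[0.47814759 0.17088689 0.21126115] [ 0.14129058  0.02758636 -0.70672901] 0.08526820301522597
tabs 691 ((477.4703674316406, 170.91456604003906), (68.30060577392578, 26.112825393676758), 80.66275787353516) [0.083  0.1187 0.1239]
tabtops 429 ((477.5042724609375, 170.91244506835938), (68.24577331542969, 25.729597091674805), 80.3691635131836) [0.1124 0.1219 0.1242]
base 5047 ((476.34832763671875, 170.40127563476562), (124.6727294921875, 119.55636596679688), 80.57907104492188) [0.0078 0.0102 0.0122]
cheeks 1825 ((476.40325927734375, 170.5763397216797), (104.2764892578125, 63.089393615722656), 80.70108032226562) [0.0643 0.0689 0.0709]
core 713 ((441.8548889160156, 299.7847595214844), (25.99234962463379, 68.75861358642578), 1.723966121673584) [0.0907 0.1051 0.1113]
```

View pics/w8b.png

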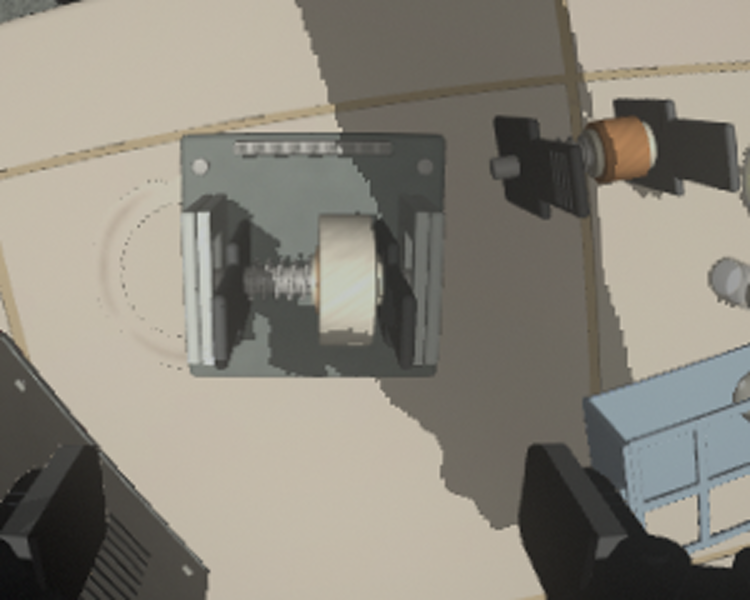

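The spindle sits squarely between the cheeks at about (315,280), and the core spindle still stands at (610,150). The depth puts it within 1.5 mm of the dispenser's middle and parallel to it, about 68 mm over the plates, with the underside near 11 mm. I hand in.

```bash
python3 -c "
from workcell import env
print(env.hand_in())"
```

```text
the job is handed in; nothing more can be done
None
```

The full-roll spindle is in the dispenser with both pins sprung into the recesses, and I handed the job in at about 12 s of the 48 s allowed. I squeezed it to the stop, lifted it, turned it about 12°, lowered it between the cheeks and let go, then backed the arm straight up.

Last checks, from the wrist camera after backing off:
- **Position:** it sits within about 1.5 mm of the dispenser's middle in x and y and is parallel to it within 0.5°.
- **Height and spring:** the tab tops are at 121–122 mm, so the underside is about 11 mm up, standing on the base. It measures about 68 mm over the plates, so it is let go.
- **Bare-core spindle:** it is still upright. It measures within about 3 mm of its first reading, which is the spread between the cameras.
- **Arm:** the gripper was clear of everything, with wrist force under 1 N.

The top and wrist cameras disagreed by about 3 mm in y. I used their mean and corrected by 2 mm from the wrist view before lowering. One pair of move calls was refused at the start because of missing keys, with no effect on the scene. I viewed 10 pictures, the full budget.

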